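# Trip-test the lamphouse supply, load its filter magazine and switch it back on

## Robot

A 7-joint arm with a two-finger parallel gripper is mounted at the origin on the work surface. World frame = base frame: x ahead of the robot, y to its left, z up, the work surface at z = 0. Lengths are in m, angles in rad, forces in N, time in s.
With the tool pointing down it reaches from about 0.35 to 0.9 m from the base axis. Payload 8.1 kg.
Tool frame: the origin (TCP) lies on the centre line of the jaws, within the pads' length; the fingertips stand 11 mm ahead of it and the grasp point (between the pads) lies 8 mm behind it (arm.nose_length is the distance from the TCP to the fingertips, in m); z points along the fingers, y is the line along which they close (so a half turn about z gives the same grasp; the last joint's range is limited). The gripper opens to 92 mm and grips with 3 to 60 N. Pads are 19 mm wide; open, the fingers measure 130 mm over their backs; the gripper's body (75 mm by 190 mm) begins 47 mm behind the grasp point.
Start: joints at [-1.258, 0.434, 0.025, 1.573, -0.012, 1.134, -0.075], TCP at [0.252, 0.572, 0.238] pointing down, gripper open.
Joint ranges: [-2.62, 2.62], [-0.44, 2.09], [-1.27, 1.32], [0.08, 2.57], [-1.32, 4.46], [0.12, 2], [-2.74, 2.74]. Speed limits (rad/s): [2.22, 2.22, 3.01, 3.01, 3.14, 3.14, 3.14].

## Interface

Orientations are given as a rotation vector (axis times angle).
In Python, from cell import arm gives the robot as it stands.
- The arm moves only by the tool jog_arm, never from a script. Its argument "moves" is a list of rows, each a list of 4 numbers: the shift along the tool's x, y, z in m, then the turn about the tool's z in rad. In form: [[tx, ty, tz, spin], ...]. A call has 1 to 20 rows; each row is the pose to reach, as a shift and turn from the pose commanded when the call began, along the tool's axes at that moment; what a row does not reach only later rows make up. A row lasts 1/8 s, in which the tool goes at most 62.5 mm and 10.7 degrees, less where a joint would pass 70% of its speed; a pose out of reach is approached as far as the arm can. A call with a gripper value outside its range is refused whole. "hand" is the finger opening in m, from 0 to 0.0918, set as the call begins (left out, the last holds). The fingers move at their own pace and stop on an object; "newtons" is the grip in N (left out, the last holds). Time passes only in rows, so rows that repeat a pose let the fingers close. It gives the time, the measured TCP pose, the force, the opening and the grip force at its end, in the units of the state.
- arm.observe(): the state, without advancing time (a new reading comes with each control period).
- arm.get_image(name): name is "scene" or "side" or "wrist"; returns a dict with "color" (384x512x3 uint8, red, green, blue), "z_map" (384x512 float32, m along the optical axis (not along the pixel's ray), 0 where there is no reading), "fx", "fy", "cx", "cy" (pixels), "rvec" (rotation vector, rad) and "tvec" (3), from world to camera coordinates, as OpenCV has them. Camera axes: x right, y down, z forward; pixel columns grow to the right and rows downward; lengths in m; the calibration is good to about 2 mm. A picture is of the moment at which its call begins.
- arm.sign_off(): hands the job in; it is judged then, once.
The state is a dict: "clock": time; "joints": joint angles; "dq": joint speeds; "joint_efforts": joint torques, N m; "position": TCP position; "ee_rot": TCP orientation; "force": force on the tool from outside, world axes, zero at the start; "ft_torque": the same for the moment, N m; "width": opening from 0.0 (shut) to 1.0 (fully open); "gripper_force": force on a finger pad.
Only numpy, scipy, OpenCV 4.12 (cv2) and the standard library are available. Lean on these libraries where they do the work, as an engineer would, in place of code of your own. Each camera call takes 0.05 s, during which the arm holds its last target. There are 200 camera calls.

## Task

Put the filters into the microscope's lamphouse with its supply tripped: press the test button of the white safety switch so that its lever drops, lift the grey transport plug out of the loading pocket and put it in the cardboard tray, then stand each filter block upright in the pocket, one at a time, and send it into the clear magazine by pushing the sprung slide right through its stroke and letting it come back. When all the blocks are in the magazine, lift the lever back up until it stays; never work the slide while the lever is up, and leave the eyepiece, the objective and the lens-fluid bottle standing where they are.

Things in the scene. Friction and masses are not known exactly. Their poses are not given: they have to be found in the camera images.
- switch: safety switch (fixed): white plastic box 110 x 110 mm, 58 mm high, with a black lever and a grey round button on top. Origin at the centre of its underside; its x axis points from the side facing the robot to the back, y to the robot's left, z up
- button_top (a point): centre of the top of the grey test button, 22 mm across, 84 mm above the table, at (-18, +28) mm in the switch's x, y. It goes straight down 9 mm against a spring (1.4 N to 5 N at the bottom); after about 5 mm the lever tips over and falls by itself
- test_button (a joint): how far the test button is pressed, m: 0 out, 0.009 fully down; springs back
- lever (a joint): lever angle, rad: 0 = up (it leans back 0.2 rad past the vertical, against its stop, and stays), 1.5 = dropped (it lies forward, towards the switch's -x, tip 17 mm above the hinge). It has only its own weight (80 g) and no spring: lifted past the vertical (below 0.2 rad) it falls back against the up stop by itself
- lever_hinge (a point): the lever's hinge line (along the switch's y), at (0, -26) mm in the switch's x, y, 68 mm above the table
- lever_tip (a point): middle of the lever's end, 65 mm from the hinge. The outer 24 mm of the lever is a grip 16 mm wide (along the switch's y) and 13 mm thick; the rest is 14 mm wide, between two 14 mm high cheeks at the hinge. The lever's centre line passes through hinge and tip
- loader: lamphouse with filter magazine (fixed): aluminium base plate 355 x 80 mm, 12 mm thick. Along its x axis: push slide, open loading pocket, clear covered magazine, white lamphouse box (80 x 90 mm, top 78 mm above the table). Origin on the table under the middle of the pocket; x is the pushing direction, z up
- magazine (a point): floor of the magazine, a clear tunnel from x = 27 to 150 mm in the loader's frame (this point at x = 88), 45 mm wide inside, roof underside 60 mm and top 64 mm above the table. A block is in once the slide has gone right through behind it (block centre at x = 52 mm or more); each next block shoves the earlier ones along
- pocket (a point): middle of the pocket's floor, 12 mm above the table. The pocket is open above, 52 mm along x (slide face at x = -25 mm to tunnel mouth at x = 27 mm) and 40 mm across between two fences 6 mm high and 4 mm thick
- push_slide (a joint): travel of the push slide along the loader's +x, m: 0 back (at rest), 0.06 right through; a spring (2 N at rest to 7 N at the end) brings it back
- slide_handle (a point): on the back (-x) face of the slide's upright black handle plate, 60 mm above the table. The plate is 40 mm wide, 8 mm thick, from 14 to 75 mm above the table, 78 mm behind the pocket's slide face at rest; push it towards the loader's +x with a shut gripper standing behind it
- block1: one of up to four alike filter blocks, 34 x 34 x 40 mm: polished steel foot 10 mm high (heavy, so it stands firmly), matt black body above, a round glass window on top and one side; 110 g. Two or three are there in a run; the absent ones have no pose. Origin at the centre of its underside, z up. Any yaw will do in the magazine
- block2: one of up to four alike filter blocks, 34 x 34 x 40 mm: polished steel foot 10 mm high (heavy, so it stands firmly), matt black body above, a round glass window on top and one side; 110 g. Two or three are there in a run; the absent ones have no pose. Origin at the centre of its underside, z up. Any yaw will do in the magazine
- block3: one of up to four alike filter blocks, 34 x 34 x 40 mm: polished steel foot 10 mm high (heavy, so it stands firmly), matt black body above, a round glass window on top and one side; 110 g. Two or three are there in a run; the absent ones have no pose. Origin at the centre of its underside, z up. Any yaw will do in the magazine
- block4: one of up to four alike filter blocks, 34 x 34 x 40 mm: polished steel foot 10 mm high (heavy, so it stands firmly), matt black body above, a round glass window on top and one side; 110 g. Two or three are there in a run; the absent ones have no pose. Origin at the centre of its underside, z up. Any yaw will do in the magazine
- plug: transport plug: grey plastic foot 30 x 30 x 24 mm with a round upright stem 16 mm across on top, 60 mm high in all, 60 g; it stands in the pocket at first. Origin at the centre of its underside, z up
- tray: open cardboard tray (fixed) 110 mm (x) by 120 mm (y), 30 mm high, walls and floor about 4 mm. Origin at the centre of its underside. The plug may stand or lie anywhere in it
- eyepiece: bystander: black eyepiece standing, 34 mm across, 54 mm high; origin under its centre
- lens_fluid: bystander: small white bottle, 40 mm across, 100 mm high; origin under its centre
- objective: bystander: steel microscope objective, 34 mm across, 46 mm high; origin under its centre
There are look-alikes about, which are no part of the job. Leave any blue look-alike of the plug alone. Several things have the shape of the switch; the one meant has the colours described above.

How it is judged:
By the outcome, as a careful person would: the job done as asked, in the order asked, and still so for the second after the job is handed in, with the robot touching nothing.
Of block1, block2, block3, block4 only 2 to 3 are there at a start; the rules pass over those that are not, and their reading is None.
At some moment in a run one of block1, block2, block3, block4 may be knocked a few centimetres aside while the robot is not near it.
Once in a run the grip may slacken for a moment while it holds something.
It also fails if it takes over 210 s, if anything falls off the work surface, if the arm or the gripper's body presses on something with over 40 N, if the wrist force passes 120 N, or if a joint passes its speed limit or range.

## Working session

There is one attempt and no reset: what is moved stays moved. The work goes in short steps, Python scripts to look and compute and a tool call to move; the robot and the scene stay as the last step left them, time stands still between calls to the robot, and variables do not carry over. Pictures are saved under pics/ and viewed, at most 14 in all, crops included, and the job is handed in when it is done.

Besides the shell and the picture viewer there is one more tool, called after "Emit:" by a JSON object that holds its "fn" and its "kwargs". jog_arm: Moves the arm, as the interface text tells. Its arguments: {"type":"object","properties":{"moves":{"type":"array"},"hand":{"type":"number"},"newtons":{"type":"number"}},"required":["moves"]}

```bash
mkdir -p pics; ls
cat > h.py <<'E'
import numpy as np, cv2
from cell import arm
def grab(n,name):
    im=arm.get_image(n); np.savez(f'pics/{name}.npz',**im)
    cv2.imwrite(f'pics/{name}.png',cv2.cvtColor(im['color'],cv2.COLOR_RGB2BGR)); return im
def load(name): return dict(np.load(f'pics/{name}.npz'))
def world(im,u,v,z=None,d=None):
    R=cv2.Rodrigues(np.array(im['rvec']))[0]; t=np.array(im['tvec']).ravel()
    r=np.array([(u-im['cx'])/im['fx'],(v-im['cy'])/im['fy'],1.])
    c=-R.T@t; w=R.T@r
    if z is not None: s=(z-c[2])/w[2]
    else: s=d if d else np.median(im['z_map'][int(v)-1:int(v)+2,int(u)-1:int(u)+2])
    return c+s*w
def cloud(im):
    R=cv2.Rodrigues(np.array(im['rvec']))[0]; t=np.array(im['tvec']).ravel()
    v,u=np.mgrid[:384,:512]; z=im['z_map']
    P=np.stack([(u-im['cx'])/im['fx']*z,(v-im['cy'])/im['fy']*z,z],-1)
    return (P-t)@R
E
python3 - <<'E'
from h import *
a=grab('scene','s0');b=grab('side','d0');w=grab('wrist','w0')
cv2.imwrite('pics/all.png',cv2.resize(cv2.imread('pics/s0.png'),(800,600)))
cv2.imwrite('pics/dall.png',cv2.resize(cv2.imread('pics/d0.png'),(800,600)))
for i in (a,b,w):
  R=cv2.Rodrigues(np.array(i['rvec']))[0];print(-R.T@np.array(i['tvec']).ravel(),R[2],i['fx'])
print(arm.observe(), arm.nose_length)
E
```

```text
pics
[1.21675937 0.46888134 1.39810339] [-0.39961635 -0.34991458 -0.84727006] 495.84267094724123
[0.31539253 0.54860788 0.96933684] [ 0.26157427 -0.55370857 -0.79056038] 401.593187472022
[0.17751938 0.60453567 0.38404178] [ 0.27678937 -0.12301003 -0.95302475] 275.5991468461163
{'clock': 0.15, 'joints': array([-1.2575932 ,  0.43509312,  0.02497081,  1.57385755, -0.01163115,
        1.13397976, -0.07511979]), 'dq': array([ 0.00120265, -0.00053462,  0.00026278, -0.00257707, -0.00121398,
        0.00030528,  0.00058935]), 'joint_efforts': array([ 2.27446326e-03, -6.68258786e+01,  9.86124985e-01, -3.14692605e+01,
       -6.05026167e-02,  3.94563214e-02,  1.13029773e-04]), 'position': array([0.25233862, 0.5714062 , 0.23711824]), 'ee_rot': array([-6.48563588e-01, -3.07374660e+00,  1.85498724e-03]), 'force': array([-0.85315485,  0.12563689,  0.37633434]), 'ft_torque': array([-0.02300751,  0.05993267,  0.01677935]), 'gripper_force': 0.0, 'width': 0.9993016164720949} 0.011
```

View pics/all.png

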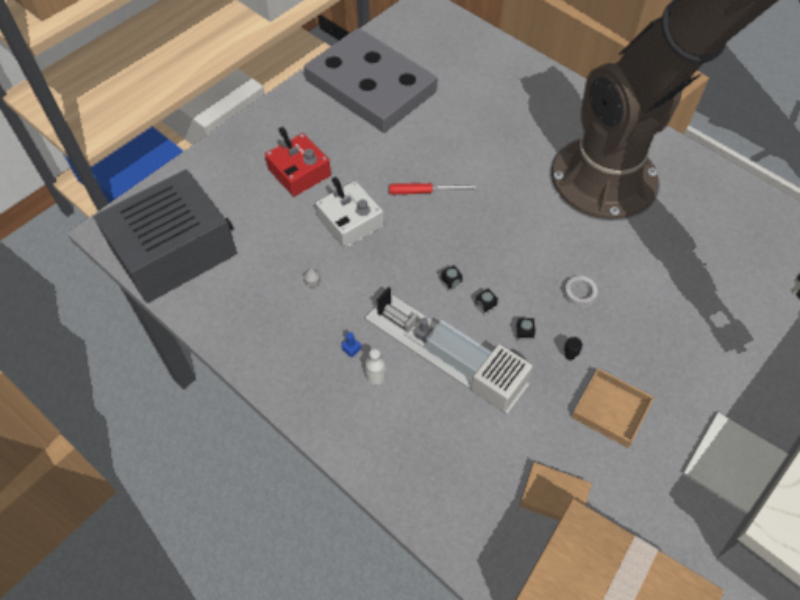

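View pics/dall.png

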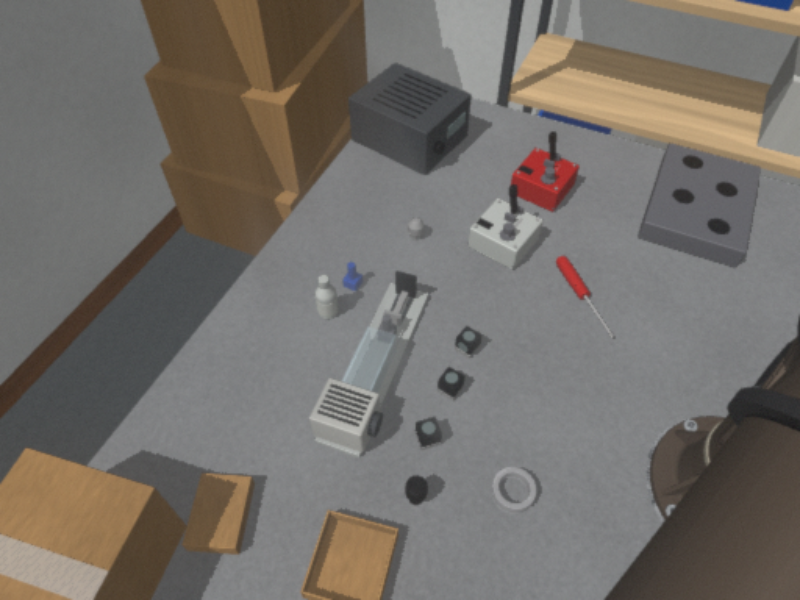

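The scene view (800 px wide) shows the white switch at (350,212), the loader from (385,300) to (500,375), and three blocks at (452,277), (487,299) and (526,327). The tray is at (612,406), the eyepiece at (572,347), the bottle at (375,367), the objective at (313,277) and the blue look-alike at (350,343). The plug is in the pocket near (424,328). Next I'll measure them.

Run:
```python
from h import *
for n,pts in (('s0',dict(sw=(350,212),b1=(452,277),b2=(487,299),b3=(526,327),eye=(572,347),tray=(612,406),lamp=(503,368),bottle=(375,367),handle=(385,300),plug=(424,326),obj=(313,277))),
              ('d0',dict(sw=(505,230),b1=(468,340),b2=(452,381),b3=(429,431),eye=(416,488),tray=(350,560),lamp=(346,405),bottle=(325,297),handle=(405,283),plug=(391,320),obj=(417,228)))):
    im=load(n);C=cloud(im)
    for k,(u,v) in pts.items():
        u=u*.64;v=v*.64; p=world(im,u,v); print(n,k,p.round(3))
# top-plane fits
S=load('s0');D=load('d0')
def pts(im,cen,rad,z0,z1,mask=None):
    C=cloud(im).reshape(-1,3); col=im['color'].reshape(-1,3).astype(int)
    m=(np.hypot(*(C[:,:2]-cen).T)<rad)&(C[:,2]>z0)&(C[:,2]<z1)&(im['z_map'].ravel()>0)
    return C[m],col[m]
for n,im in (('s0',S),('d0',D)):
    q=(350*.64,212*.64) if n=='s0' else (505*.64,230*.64)
    c=world(im,*q,z=.058)[:2]
    P,col=pts(im,c,.1,.05,.064); P=P[col.min(1)>110]
    r=cv2.minAreaRect((P[:,:2]*1000).astype(np.float32)); print(n,'switch',r,len(P))
    for k,(u,v) in dict(b1=(452,277),b2=(487,299),b3=(526,327)).items() if n=='s0' else dict(b1=(468,340),b2=(452,381),b3=(429,431)).items():
        c=world(im,u*.64,v*.64,z=.04)[:2]
        P,_=pts(im,c,.035,.034,.046); r=cv2.minAreaRect((P[:,:2]*1000).astype(np.float32)); print(n,k,c.round(3),r,len(P),P[:,:2].mean(0).round(4))
    q=(503,368) if n=='s0' else (346,405)
    c=world(im,q[0]*.64,q[1]*.64,z=.078)[:2]
    P,_=pts(im,c,.08,.070,.086); r=cv2.minAreaRect((P[:,:2]*1000).astype(np.float32)); print(n,'lamp',r,len(P))
    q=(612,406) if n=='s0' else (350,560)
    c=world(im,q[0]*.64,q[1]*.64,z=.01)[:2]
    P,_=pts(im,c,.1,.022,.036); r=cv2.minAreaRect((P[:,:2]*1000).astype(np.float32)); print(n,'tray',r,len(P))
# crops
a=cv2.imread('pics/s0.png')[100:280,170:380]; cv2.imwrite('pics/c1.png',cv2.resize(a,(700,600),interpolation=cv2.INTER_CUBIC))
b=cv2.imread('pics/d0.png')[105:285,190:400]; cv2.imwrite('pics/c2.png',cv2.resize(b,(700,600),interpolation=cv2.INTER_CUBIC))
```

```text
s0 sw [ 0.511 -0.334  0.059]
s0 b1 [ 0.481 -0.065  0.04 ]
s0 b2 [0.473 0.023 0.038]
s0 b3 [0.472 0.124 0.04 ]
s0 eye [0.454 0.223 0.052]
s0 tray [0.481 0.349 0.004]
s0 lamp [0.595 0.157 0.079]
s0 bottle [ 0.754 -0.029  0.069]
s0 handle [ 0.621 -0.127  0.047]
s0 plug [ 0.619 -0.022  0.061]
s0 obj [ 0.678 -0.28   0.043]
d0 sw [ 0.491 -0.307  0.082]
d0 b1 [ 0.47  -0.064  0.041]
d0 b2 [0.464 0.026 0.041]
d0 b3 [0.464 0.126 0.04 ]
d0 eye [0.442 0.225 0.055]
d0 tray [0.493 0.347 0.004]
d0 lamp [0.594 0.158 0.079]
d0 bottle [ 0.735 -0.025  0.067]
d0 handle [ 0.622 -0.126  0.053]
d0 plug [ 0.617 -0.054  0.029]
d0 obj [ 0.665 -0.279  0.038]
s0 switch ((501.3988952636719, -350.42083740234375), (115.80560302734375, 112.43158721923828), 78.96717834472656) 631
s0 b1 [ 0.481 -0.065] ((474.4775085449219, -73.74404907226562), (35.04855728149414, 34.632225036621094), 73.35145568847656) 94 [ 0.475  -0.0737]
s0 b2 [0.474 0.024] ((469.6736145019531, 18.387371063232422), (37.3155517578125, 37.476680755615234), 73.34934997558594) 99 [0.4703 0.0184]
s0 b3 [0.472 0.124] ((468.0466003417969, 118.688507080078
[... 378 characters left out ...]
81, 109.79893493652344), 78.9952163696289) 729
d0 b1 [ 0.47  -0.065] ((472.238037109375, -72.51835632324219), (37.009437561035156, 33.903533935546875), 73.57575225830078) 138 [ 0.4725 -0.0709]
d0 b2 [0.465 0.025] ((468.6795959472656, 20.29967498779297), (34.687599182128906, 33.736534118652344), 81.42341613769531) 157 [0.4681 0.0213]
d0 b3 [0.464 0.126] ((467.2188720703125, 121.60084533691406), (34.01445388793945, 34.62791442871094), 42.56684112548828) 183 [0.467  0.1227]
d0 lamp ((591.560302734375, 158.4224395751953), (101.32001495361328, 81.3919906616211), 4.90299129486084) 1083
d0 tray ((488.85626220703125, 350.8755798339844), (110.2243881225586, 120.7032699584961), 10.121036529541016) 397
```

View pics/c1.png

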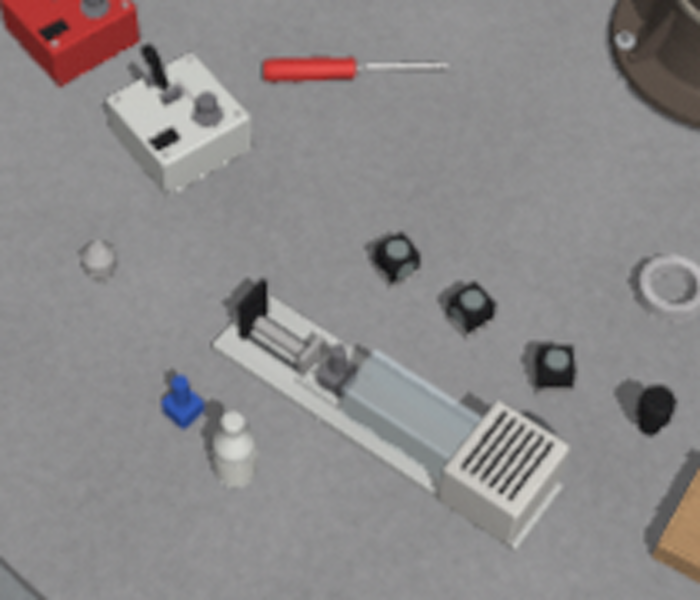

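View pics/c2.png

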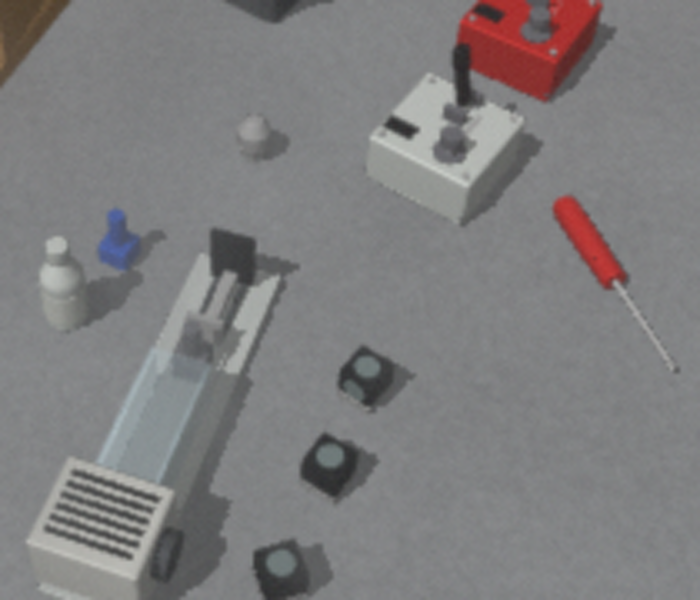

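The enlarged crops show the switch lever (black) standing up beside its round grey button, and the loader's plate, handle, tunnel and lamphouse. The corner pixels read off these crops should fix the loader frame.

Run:
```python
from h import *
S=load('s0');D=load('d0')
f1=lambda u,v,z:world(S,170+u*.3-.35,100+v*.3-.35,z=z)
f2=lambda u,v,z:world(D,190+u*.3-.35,105+v*.3-.35,z=z)
th=np.deg2rad(94.9);ex=np.array([np.cos(th),np.sin(th)]);ey=np.array([-ex[1],ex[0]])
def show(n,p,o=np.array([.618,-.03])):
    d=p[:2]-o; print(n,p.round(4),'along/lat',(d@ex).round(4),(d@ey).round(4))
show('2 handle TL',f2(210,228,.075));show('2 handle TR',f2(255,240,.075))
show('2 base L',f2(198,257,.012));show('2 base R',f2(283,283,.012))
show('2 lamp top L',f2(70,458,.078));show('2 lamp top R',f2(175,492,.078));show('2 lamp low L',f2(32,542,.078));show('2 lamp low R',f2(130,572,.078))
show('2 tun L',f2(155,350,.064));show('2 tun R',f2(210,368,.064))
show('1 base',f1(213,345,.012));show('1 lamp T',f1(503,403,.078));show('1 lamp R',f1(567,450,.078));show('1 lamp B',f1(515,508,.078));show('1 lamp L',f1(443,463,.078))
show('1 handle top a',f1(267,280,.075));show('1 handle top b',f1(238,305,.075))
show('1 tun a',f1(372,348,.064));show('1 tun b',f1(343,398,.064))
show('1 plug top',f1(337,352,.072));
show('1 button',f1(207,100,.084));show('2 button',f2(452,138,.084))
show('1 bottle cap',f1(233,420,.1));show('2 bottle cap',f2(57,245,.1))
for n,im in (('s0',S),('d0',D)):
    C=cloud(im).reshape(-1,3); col=im['color'].reshape(-1,3).astype(int)
    d=C[:,:2]-[.618,-.03]; a=d@ex; l=d@ey
    for nm,a0,a1,z0,z1 in (('handle',-.14,-.07,.066,.08),('tun',.03,.12,.058,.07),('plugtop',-.02,.04,.067,.08),('slide',-.09,-.0,.035,.055)):
        m=(a>a0)&(a<a1)&(abs(l)<.06)&(C[:,2]>z0)&(C[:,2]<z1)
        if m.sum(): print(n,nm,m.sum(),'a',a[m].min().round(4),a[m].mean().round(4),a[m].max().round(4),'l',l[m].min().round(4),l[m].mean().round(4),l[m].max().round(4),'z',np.median(C[m,2]).round(4))
    c=np.array([.493,-.318]); m=(np.hypot(*(C[:,:2]-c).T)<.025)&(C[:,2]>.077)&(C[:,2]<.092); print(n,'button',C[m].mean(0).round(4),C[m].min(0).round(4),C[m].max(0).round(4))
    m=(np.hypot(*(C[:,:2]-[.745,-.035]).T)<.05)&(C[:,2]>.03); print(n,'bottle',C[m].min(0).round(4),C[m].max(0).round(4))
    m=(np.hypot(*(C[:,:2]-[.51,-.375]).T)<.05)&(C[:,2]>.1)&(C[:,2]<.15); print(n,'lever',m.sum(),C[m].mean(0).round(4))
```

```text
2 handle TL [ 0.6444 -0.1295  0.075 ] along/lat -0.1014 -0.0178
2 handle TR [ 0.6032 -0.1336  0.075 ] along/lat -0.102 0.0236
2 base L [ 0.6627 -0.1412  0.012 ] along/lat -0.1146 -0.0351
2 base R [ 0.5799 -0.1462  0.012 ] along/lat -0.1126 0.0479
2 lamp top L [0.6424 0.1257 0.078 ] along/lat 0.1531 -0.0376
2 lamp top R [0.5566 0.1183 0.078 ] along/lat 0.153 0.0486
2 lamp low L [0.6334 0.1995 0.078 ] along/lat 0.2274 -0.0349
2 lamp low R [0.5573 0.1904 0.078 ] along/lat 0.2248 0.0417
2 tun L [ 6.335e-01 -1.000e-04  6.400e-02] along/lat 0.0285 -0.018
2 tun R [ 0.5848 -0.0029  0.064 ] along/lat 0.0298 0.0308
1 base [ 0.6642 -0.1448  0.012 ] along/lat -0.1184 -0.0362
1 lamp T [0.5575 0.122  0.078 ] along/lat 0.1566 0.0473
1 lamp R [0.5565 0.1943 0.078 ] along/lat 0.2287 0.0421
1 lamp B [0.6325 0.195  0.078 ] along/lat 0.223 -0.0337
1 lamp L [0.641  0.1203 0.078 ] along/lat 0.1478 -0.0358
1 handle top a [ 0.6027 -0.1288  0.075 ] along/lat -0.0971 0.0236
1 handle top b [ 0.6418 -0.1299  0.075 ] along/lat -0.1016 -0.0151
1 tun a [ 0.5871 -0.0093  0.064 ] along/lat 0.0233 0.029
1 tun b [0.64
[... 581 characters left out ...]
-0.0271 -0.001 l -0.013 0.0017 0.0213 z 0.0404
s0 button [ 0.49   -0.3176  0.0835] [ 0.4798 -0.3294  0.0774] [ 0.5015 -0.3069  0.0894]
s0 bottle [ 0.7268 -0.0571  0.0306] [ 0.766  -0.0188  0.1083]
s0 lever 35 [ 0.5076 -0.3751  0.1234]
d0 handle 55 a -0.1026 -0.0974 -0.0934 l -0.0151 0.0047 0.0246 z 0.0751
d0 tun 584 a 0.0303 0.0758 0.1197 l -0.0226 0.005 0.0315 z 0.0651
d0 plugtop 39 a -0.0049 0.0137 0.0381 l -0.0209 0.0028 0.0234 z 0.0712
d0 slide 57 a -0.0332 -0.0208 -0.0008 l -0.0132 0.0066 0.02 z 0.0417
d0 button [ 0.4876 -0.3154  0.084 ] [ 0.4775 -0.3252  0.0775] [ 0.4976 -0.3057  0.0884]
d0 bottle [ 0.7227 -0.0552  0.0304] [ 0.7587 -0.0169  0.104 ]
d0 lever 54 [ 0.5032 -0.3726  0.1206]
```

```bash
cat >> h.py <<'E'
from scipy.spatial.transform import Rotation as Ro
def plan(x,y,z,yaw):
    """shift in tool axes and spin to put TCP at x,y,z with closing direction yaw (deg)"""
    s=arm.observe(); R=Ro.from_rotvec(s['ee_rot']).as_matrix()
    d=R.T@(np.array([x,y,z])-s['position']); c=np.degrees(np.arctan2(R[1,1],R[0,1]))
    sp=(c-yaw+90)%180-90
    print('t',round(s['clock'],2),'move',d.round(4),'spin',np.radians(sp).round(3),'| pos',s['position'].round(4),'closing',c.round(1),'tilt',np.degrees(np.arccos(-R[2,2])).round(2),'q7',s['joints'][6].round(2),'F',s['force'].round(1),'w',(s['width']*91.8).round(1),'gf',round(float(s['gripper_force']),1))
O=np.array([.6142,-.0288]);th=np.deg2rad(94.9);EX=np.array([np.cos(th),np.sin(th)]);EY=np.array([-EX[1],EX[0]])
def L(a,l=0): return O+a*EX+l*EY
SW=np.array([.5004,-.3492]);SX=np.array([np.cos(np.radians(-11)),np.sin(np.radians(-11))]);SY=np.array([-SX[1],SX[0]])
def W(a,l): return SW+a*SX+l*SY
E
python3 -c "
from h import *
plan(.489,-.313,.238,-11);print(W(-18,28)*0+W(-.018,.028),L(0),L(-.103))"
```

```text
Traceback (most recent call last):
  File "h.py", line 25, in plan
    print('t',round(s['clock'],2),'move',d.round(4),'spin',np.radians(sp).round(3),'| pos',s['position'].round(4),'closing',c.round(1),'tilt',np.degrees(np.arccos(-R[2,2])).round(2),'q7',s['joints'][6].round(2),'F',s['force'].round(1),'w',(s['width']*91.8).round(1),'gf',round(float(s['gripper_force']),1))
                                                                                                                                                                                                                                               ^^^^^^^^^^^^^^^^^^^^^^^
AttributeError: 'float' object has no attribute 'round'
```

```bash
sed -i "s/(s\['width'\]\*91.8).round(1)/round(float(s['width'])*91.8,1)/" h.py
python3 -c "
from h import *
plan(.489,-.313,.238,-11);print(W(-18,28)*0+W(-.018,.028),L(0),L(-.103))"
```

```text
t 0.15 move [-0.5738 -0.7134  0.    ] spin 1.347 | pos [0.2523 0.5714 0.2371] closing 66.2 tilt 0.07 q7 -0.08 F [-0.9  0.1  0.4] w 91.7 gf 0.0
[ 0.48807336 -0.31827988] [ 0.6142 -0.0288] [ 0.62299794 -0.13142357]
```

Emit:
{"fn": "jog_arm", "kwargs": {"moves": [[-0.574,-0.713,0,1.347],[-0.574,-0.713,0,1.347],[-0.574,-0.713,0,1.347],[-0.574,-0.713,0,1.347],[-0.574,-0.713,0,1.347],[-0.574,-0.713,0,1.347],[-0.574,-0.713,0,1.347],[-0.574,-0.713,0,1.347],[-0.574,-0.713,0,1.347],[-0.574,-0.713,0,1.347],[-0.574,-0.713,0,1.347],[-0.574,-0.713,0,1.347],[-0.574,-0.713,0,1.347],[-0.574,-0.713,0,1.347],[-0.574,-0.713,0,1.347],[-0.574,-0.713,0,1.347],[-0.574,-0.713,0,1.347],[-0.574,-0.713,0,1.347],[-0.574,-0.713,0,1.347],[-0.574,-0.713,0,1.347]], "hand": 0, "newtons": 20}}

```text
clock: 2.65
position: [0.4897, -0.3117, 0.2379]
ee_rot: [-2.423, -1.999, -0.001]
force: [0.9, -0.6, 0.7]
width: 0.006
gripper_force: 0.0
```

```bash
python3 -c "
from h import *
plan(.489,-.313,.100,-11);grab('wrist','w1')
i=load('w1');cv2.imwrite('pics/w1b.png',cv2.resize(cv2.imread('pics/w1.png'),(800,600)))"
```

```text
t 2.65 move [-0.0015 -0.0005  0.1379] spin 0.001 | pos [ 0.4897 -0.3117  0.2379] closing -10.9 tilt 0.03 q7 0.62 F [ 0.9 -0.6  0.7] w 0.5 gf 0.0
```

View pics/w1b.png

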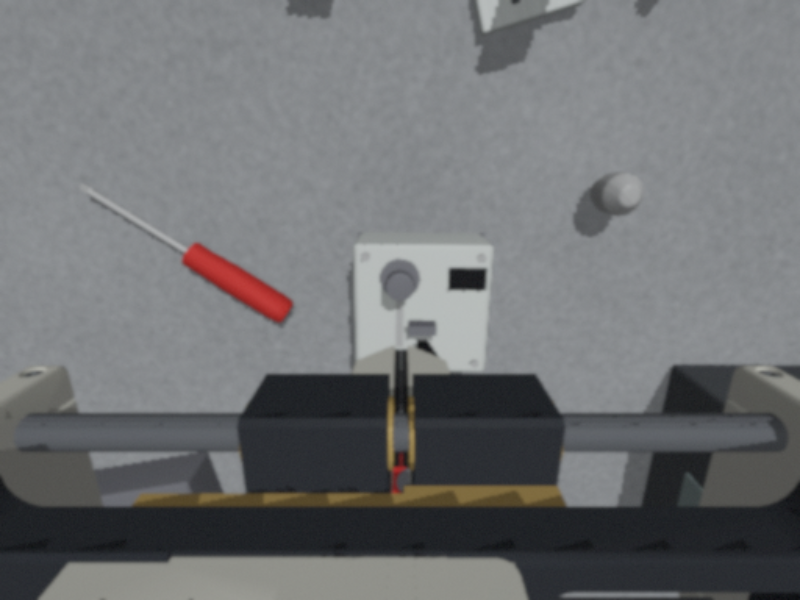

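The wrist view (800 px) shows the button at (400,280), lined up with the shut fingers along their closing axis. The lever is beside it at (425,335). I'll press now.

Emit:
{"fn": "jog_arm", "kwargs": {"moves": [[0,0,0.06,0],[0,0,0.11,0],[0,0,0.136,0],[0,0,0.14,0],[0,0,0.143,0],[0,0,0.145,0],[0,0,0.147,0],[0,0,0.149,0],[0,0,0.15,0],[0,0,0.15,0]]}}

```text
clock: 3.95
position: [0.4901, -0.3128, 0.088]
ee_rot: [2.423, 1.997, 0.0]
force: [1.2, -1.3, 4.0]
width: 0.006
gripper_force: 2.1
```

```bash
python3 -c "
from h import *
plan(.489,-.313,.100,-11);print(world(load('w1'),256,179.2,z=.084))
i=grab('side','d1');C=cloud(i).reshape(-1,3)
d=C[:,:2]-SW;a=d@SX;l=d@SY
m=(abs(l+.026)<.012)&(C[:,2]>.066)&(abs(a)<.08)
for k in range(-80,40,10):
  q=m&(a>k/1e3)&(a<k/1e3+.01)
  if q.any(): print(k,q.sum(),C[q,2].min().round(3),C[q,2].max().round(3))
"
```

```text
t 3.95 move [-0.0004 -0.001  -0.012 ] spin -0.0 | pos [ 0.4901 -0.3128  0.088 ] closing -11.0 tilt 0.08 q7 0.75 F [ 1.2 -1.3  4. ] w 0.5 gf 2.1
[ 0.48959033 -0.31368299  0.084     ]
-70 1 0.083 0.083
-60 6 0.08 0.092
-50 10 0.085 0.09
-40 9 0.081 0.088
-30 3 0.079 0.082
```

Emit:
{"fn": "jog_arm", "kwargs": {"moves": [[0,0,-0.05,0],[0,0,-0.102,0],[0.06,0.015,-0.102,-0.05],[0.12,0.028,-0.102,-0.1],[0.18,0.04,-0.102,-0.16],[0.24,0.054,-0.102,-0.22],[0.302,0.0676,-0.102,-0.2775],[0.302,0.0676,-0.102,-0.2775],[0.302,0.0676,-0.102,-0.2775],[0.302,0.0676,-0.102,-0.2775]], "hand": 0.05}}

```text
clock: 5.25
position: [0.6127, -0.0307, 0.1897]
ee_rot: [-2.128, -2.311, 0.001]
force: [0.8, -0.1, 0.1]
width: 0.545
gripper_force: 0.0
```

```bash
python3 -c "
from h import *
p=L(0);plan(p[0],p[1],.052,4.9);i=grab('wrist','w2')
cv2.imwrite('pics/w2b.png',cv2.resize(cv2.imread('pics/w2.png')[:270,60:420],(800,600)))"
```

```text
t 5.25 move [0.0019 0.0018 0.1377] spin -0.003 | pos [ 0.6127 -0.0307  0.1897] closing 4.7 tilt 0.05 q7 0.38 F [ 0.8 -0.1  0.1] w 50.1 gf 0.0
```

View pics/w2b.png

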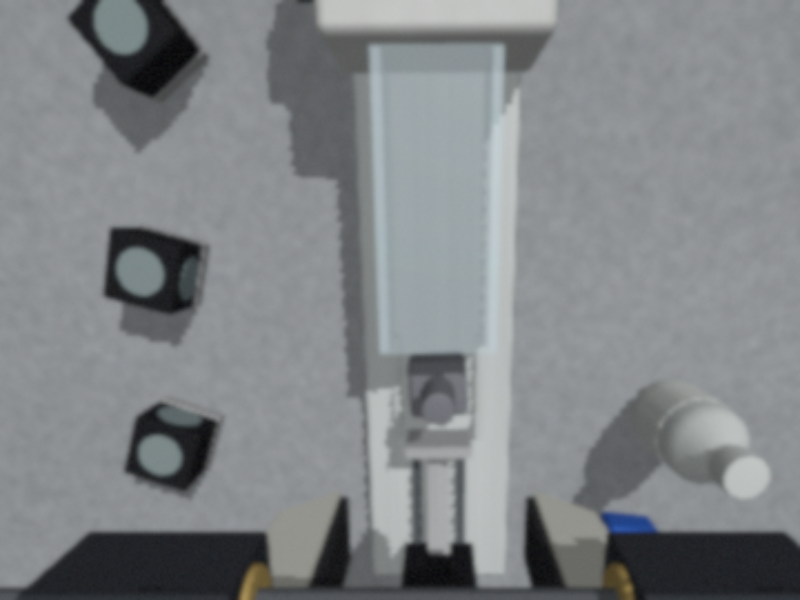

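The wrist crop shows the plug stem at (438,403), centred between the open fingers (midpoint about 437). The slide and tunnel share that centreline, and the three blocks are at left. Next I'll check the coordinates and lower.

```bash
python3 -c "
from h import *
i=load('w2');f=lambda u,v,z:world(i,60+u*.45,v*.45,z=z)
def sh(n,p): d=p[:2]-O; print(n,p.round(4),(d@EX).round(4),(d@EY).round(4))
sh('plug',f(438,403,.072));sh('tunL',f(380,352,.064));sh('tunR',f(495,352,.064));sh('farL',f(370,45,.064));sh('farR',f(505,45,.064))
C=cloud(i).reshape(-1,3)
for c in ((.473,-.072),(.469,.02),(.467,.121)):
  m=(np.hypot(*(C[:,:2]-c).T)<.035)&(C[:,2]>.036)&(C[:,2]<.046); P=C[m]
  print(len(P),cv2.minAreaRect((P[:,:2]*1000).astype(np.float32)))
"
```

```text
plug [ 0.6135 -0.025   0.072 ] 0.0039 0.0004
tunL [ 0.5856 -0.0055  0.064 ] 0.0256 0.0265
tunR [ 0.6374 -0.0013  0.064 ] 0.0254 -0.0254
farL [0.5751 0.1158 0.064 ] 0.1474 0.0266
farR [0.6278 0.1201 0.064 ] 0.1472 -0.0262
835 ((473.5484313964844, -72.97041320800781), (34.53462219238281, 34.08745193481445), 74.38287353515625)
1087 ((469.1532897949219, 19.09467887878418), (33.92903137207031, 34.068050384521484), 78.85140228271484)
1234 ((467.636474609375, 120.32780456542969), (34.39543914794922, 34.30059814453125), 42.88677215576172)
```

Emit:
{"fn": "jog_arm", "kwargs": {"moves": [[0.002,0.0018,0.04,0],[0.002,0.0018,0.09,0],[0.002,0.0018,0.12,0],[0.002,0.0018,0.1377,0],[0.002,0.0018,0.1377,0]]}}

```text
clock: 5.92
position: [0.6145, -0.0274, 0.0515]
ee_rot: [-2.125, -2.312, 0.002]
force: [-0.0, 0.5, 0.6]
width: 0.548
gripper_force: 0.0
```

Emit:
{"fn": "jog_arm", "kwargs": {"moves": [[0,0,0,0],[0,0,0,0],[0,0,0,0],[0,0,0,0],[0,0,0,0],[0,0,0,0]], "hand": 0, "newtons": 20}}

```text
clock: 6.68
position: [0.6153, -0.0266, 0.0524]
ee_rot: [2.124, 2.314, 0.001]
force: [0.0, -0.1, 5.6]
width: 0.168
gripper_force: 20.0
```

Emit:
{"fn": "jog_arm", "kwargs": {"moves": [[0,0,-0.01,0],[0,0,-0.06,0],[0,0,-0.118,0],[0.05,-0.012,-0.118,0],[0.1,-0.024,-0.118,0],[0.16,-0.039,-0.118,0],[0.22,-0.054,-0.118,0],[0.28,-0.068,-0.118,0],[0.34,-0.083,-0.118,0],[0.386,-0.094,-0.118,0],[0.386,-0.094,-0.118,0],[0.386,-0.094,-0.118,0]], "newtons": 30}}

```text
clock: 8.18
position: [0.4887, 0.3491, 0.1702]
ee_rot: [2.124, 2.313, -0.001]
force: [0.2, -1.0, -0.2]
width: 0.166
gripper_force: 30.0
```

```bash
sed -i 's/^O=.*\]);th/O=np.array([.6143,-.0298]);th/' h.py; python3 -c "
from h import *
plan(.489,.350,.046,4.9)"
```

```text
t 8.18 move [0.001  0.0003 0.1242] spin -0.0 | pos [0.4887 0.3491 0.1702] closing 4.9 tilt 0.05 q7 -0.29 F [ 0.2 -1.  -0.2] w 15.3 gf 30.0
```

Emit:
{"fn": "jog_arm", "kwargs": {"moves": [[0,0,0.05,0],[0,0,0.1,0],[0,0,0.118,0],[0,0,0.121,0],[0,0,0.124,0],[0,0,0.124,0]]}}

```text
clock: 8.93
position: [0.4893, 0.3503, 0.0474]
ee_rot: [2.124, 2.314, 0.003]
force: [0.1, 0.2, -0.6]
width: 0.168
gripper_force: 30.0
```

Emit:
{"fn": "jog_arm", "kwargs": {"moves": [[0,0,0,0],[0,0,0,0],[0,0,-0.005,0],[0,0,-0.06,0],[0,0,-0.12,0],[0,0,-0.12,0]], "hand": 0.06}}

```text
clock: 9.68
position: [0.4913, 0.3511, 0.1712]
ee_rot: [2.124, 2.313, 0.013]
force: [-0.4, 0.4, -0.6]
width: 0.654
gripper_force: 0.0
```

```bash
python3 -c "
from h import *
i=grab('wrist','w3');j=grab('side','d3')
a=np.hstack([cv2.resize(cv2.imread('pics/w3.png'),(400,300)),cv2.resize(cv2.imread('pics/d3.png'),(400,300))]);cv2.imwrite('pics/v3.png',a)
C=cloud(j).reshape(-1,3)
for c in ((.473,-.073),(.469,.02),(.467,.120)):
  m=(np.hypot(*(C[:,:2]-c).T)<.045)&(C[:,2]>.034)&(C[:,2]<.046); P=C[m]
  print(len(P),cv2.minAreaRect((P[:,:2]*1000).astype(np.float32)))
plan(.4682,.120,.15,-47.1)"
```

```text
0 ((0.0, 0.0), (0.0, 0.0), 0.0)
0 ((0.0, 0.0), (0.0, 0.0), 0.0)
182 ((467.1280517578125, 121.90672302246094), (34.44950866699219, 35.27362060546875), 42.20295715332031)
t 9.78 move [-0.2276 -0.04    0.0165] spin 0.908 | pos [0.4886 0.3502 0.1668] closing 4.9 tilt 0.09 q7 -0.28 F [-0.6 -0.2 -0.3] w 60.2 gf 0.0
```

View pics/v3.png

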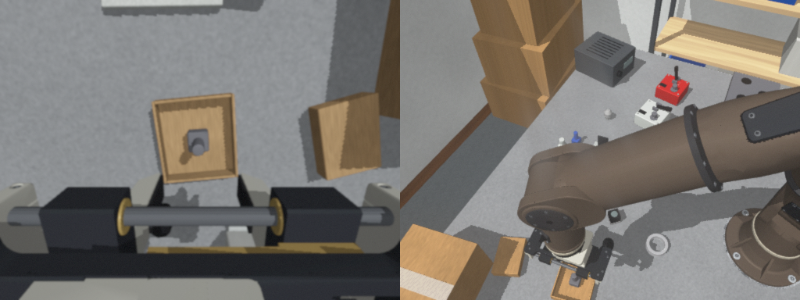

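The left half (wrist) shows the plug standing in the tray at (197,140). The right half (side) shows block 3 still in its place. I'll take block 3 first.

Emit:
{"fn": "jog_arm", "kwargs": {"moves": [[-0.045,-0.008,0,0.18],[-0.09,-0.016,0,0.36],[-0.135,-0.024,0,0.54],[-0.18,-0.032,0.01,0.72],[-0.227,-0.04,0.017,0.9146],[-0.227,-0.04,0.017,0.9146],[-0.227,-0.04,0.017,0.9146],[-0.227,-0.04,0.017,0.9146]], "hand": 0.06}}

```text
clock: 10.78
position: [0.468, 0.1215, 0.1487]
ee_rot: [-2.926, -1.143, 0.001]
force: [-0.5, -0.7, 0.8]
width: 0.655
gripper_force: 0.0
```

```bash
cat >> h.py <<'E'
def blk(im,c,r=.05,z0=.036):
    C=cloud(im).reshape(-1,3); m=(np.hypot(*(C[:,:2]-c).T)<r)&(C[:,2]>z0)&(C[:,2]<.046)
    print(m.sum(),cv2.minAreaRect((C[m,:2]*1000).astype(np.float32)) if m.sum()>20 else '')
E
python3 -c "
from h import *
plan(.4677,.1205,.026,-47.5);blk(grab('wrist','w4'),(.4677,.1205))"
```

```text
t 10.78 move [-0.0009  0.0005  0.1227] spin 0.003 | pos [0.468  0.1215 0.1487] closing -47.3 tilt 0.03 q7 -0.69 F [-0.5 -0.7  0.8] w 60.2 gf 0.0
1142 ((467.4613952636719, 120.97355651855469), (33.27289962768555, 34.00425720214844), 43.05957794189453)
```

Emit:
{"fn": "jog_arm", "kwargs": {"moves": [[0,0,0.05,0],[0,0,0.1,0],[0,0,0.115,0],[0,0,0.123,0],[0,0,0.123,0]]}}

```text
clock: 11.45
position: [0.4688, 0.1206, 0.0268]
ee_rot: [-2.928, -1.139, -0.002]
force: [0.0, 0.2, 0.3]
width: 0.652
gripper_force: 0.0
```

Emit:
{"fn": "jog_arm", "kwargs": {"moves": [[0,0,0,0],[0,0,0,0],[0,0,0,0],[0,0,0,0],[0,0,-0.005,0],[0,0,-0.05,0],[0,0,-0.1,0],[0,0,-0.124,0],[0,0,-0.124,0],[0,0,-0.124,0]], "hand": 0.02, "newtons": 30}}

```text
clock: 12.7
position: [0.4674, 0.1204, 0.1494]
ee_rot: [-2.928, -1.139, 0.001]
force: [-0.3, -0.6, -1.7]
width: 0.366
gripper_force: 30.0
```

```bash
python3 -c "
from h import *
p=L(0);plan(p[0],p[1],.15,4.9)"
```

```text
t 12.7 move [ 0.0068  0.21   -0.0007] spin -0.914 | pos [0.4674 0.1204 0.1494] closing -47.5 tilt 0.06 q7 -0.69 F [-0.3 -0.6 -1.7] w 33.6 gf 30.0
```

Emit:
{"fn": "jog_arm", "kwargs": {"moves": [[0.001,0.04,0,-0.17],[0.002,0.08,0,-0.34],[0.003,0.12,0,-0.51],[0.005,0.16,0,-0.68],[0.006,0.2,0,-0.84],[0.0068,0.21,0,-0.914],[0.0068,0.21,0,-0.914],[0.0068,0.21,0,-0.914],[0.0068,0.21,0,-0.914]]}}

```text
clock: 13.82
position: [0.6143, -0.0289, 0.1496]
ee_rot: [-2.124, -2.313, 0.0]
force: [-0.6, -0.1, -1.1]
width: 0.369
gripper_force: 30.0
```

```bash
python3 -c "
from h import *
p=L(.001);plan(p[0],p[1],.0395,4.9)"
```

```text
t 13.82 move [1.000e-04 0.000e+00 1.101e-01] spin -0.001 | pos [ 0.6143 -0.0289  0.1496] closing 4.9 tilt 0.06 q7 0.39 F [-0.6 -0.1 -1.1] w 33.9 gf 30.0
```

Emit:
{"fn": "jog_arm", "kwargs": {"moves": [[0,0,0.05,0],[0,0,0.085,0],[0,0,0.1,0],[0,0,0.105,0],[0,0,0.108,0],[0,0,0.11,0],[0,0,0.11,0]]}}

```text
clock: 14.7
position: [0.6153, -0.0299, 0.0406]
ee_rot: [2.125, 2.313, 0.001]
force: [-0.3, 0.0, -1.5]
width: 0.37
gripper_force: 3.0
```

Emit:
{"fn": "jog_arm", "kwargs": {"moves": [[0,0,0.001,0],[0,0,0.002,0],[0,0,0.002,0]]}}

```text
clock: 15.08
position: [0.6151, -0.0299, 0.0386]
ee_rot: [2.125, 2.314, 0.001]
force: [-1.4, 0.8, 4.1]
width: 0.367
gripper_force: 30.0
```

Emit:
{"fn": "jog_arm", "kwargs": {"moves": [[0,0,0,0],[0,0,0,0],[0,0,-0.005,0],[0,0,-0.06,0],[0,0,-0.12,0],[0,0,-0.12,0]], "hand": 0.05}}

```text
clock: 15.82
position: [0.6179, -0.0308, 0.1632]
ee_rot: [2.122, 2.309, 0.009]
force: [0.3, 0.0, -1.5]
width: 0.551
gripper_force: 0.0
```

```bash
python3 -c "
from h import *
i=grab('wrist','w5');C=cloud(i).reshape(-1,3)
m=(np.hypot(*(C[:,:2]-O).T)<.035)&(C[:,2]>.046)&(C[:,2]<.058);P=C[m];r=cv2.minAreaRect((P[:,:2]*1000).astype(np.float32));print(r)
cv2.imwrite('pics/w5b.png',cv2.resize(cv2.imread('pics/w5.png')[:270,60:420],(560,420)))
p=L(-.103-.0095-.012);plan(p[0],p[1],.12,4.9)"
```

```text
((616.3264770507812, -37.0084228515625), (33.382843017578125, 46.21574401855469), 3.659914016723633)
t 15.88 move [-0.124  -0.0021  0.0405] spin -0.001 | pos [ 0.6163 -0.0301  0.1605] closing 4.9 tilt 0.26 q7 0.39 F [-0.4  1.2 -1. ] w 49.9 gf 0.0
```

View pics/w5b.png

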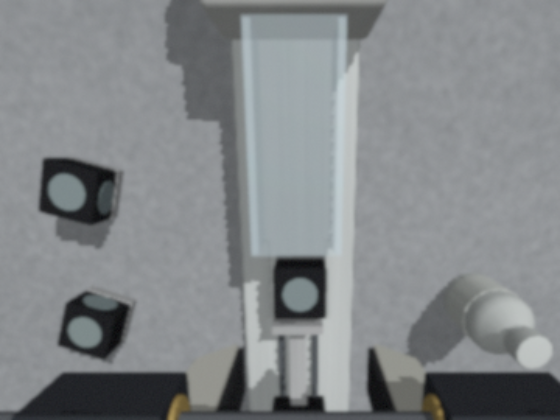

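The wrist crop shows the block upright in the pocket at (300,290), between slide and tunnel mouth. I'll go behind the handle with the gripper shut.

Emit:
{"fn": "jog_arm", "kwargs": {"moves": [[-0.05,-0.001,0,0],[-0.1,-0.002,0,0],[-0.124,-0.002,0,0],[-0.124,-0.002,0,0],[-0.124,-0.002,0.05,0],[-0.124,-0.002,0.1,0],[-0.124,-0.002,0.1085,0],[-0.124,-0.002,0.1085,0]], "hand": 0}}

```text
clock: 16.88
position: [0.6235, -0.153, 0.0497]
ee_rot: [-2.124, -2.314, 0.001]
force: [0.0, -0.4, 0.4]
width: 0.004
gripper_force: 0.0
```

```bash
python3 -c "
from h import *
s=arm.observe()['position'][:2]-O;print(s@EX,s@EY)
p=L(-.0525);plan(p[0],p[1],.052,4.9)"
```

```text
-0.12357572828524485 0.0013664299229280295
t 16.88 move [ 0.0711  0.0014 -0.0023] spin 0.0 | pos [ 0.6235 -0.153   0.0497] closing 4.9 tilt 0.04 q7 0.65 F [ 0.  -0.4  0.4] w 0.4 gf 0.0
```

Emit:
{"fn": "jog_arm", "kwargs": {"moves": [[0.008,0.001,0,0],[0.016,0.001,0,0],[0.024,0.001,0,0],[0.032,0.001,0,0],[0.04,0.001,0,0],[0.048,0.001,0,0],[0.056,0.001,0,0],[0.062,0.001,0,0],[0.066,0.001,0,0],[0.068,0.001,0,0],[0.068,0.001,0,0]]}}

```text
clock: 18.25
position: [0.6194, -0.0869, 0.0504]
ee_rot: [2.124, 2.311, 0.0]
force: [1.7, -5.7, 4.6]
width: 0.001
gripper_force: 3.3
```

Emit:
{"fn": "jog_arm", "kwargs": {"moves": [[0.001,0,0,0],[0.002,0,0,0],[0.003,0,0,0],[0.003,0,0,0]]}}

```text
clock: 18.75
position: [0.6192, -0.0844, 0.0504]
ee_rot: [2.124, 2.31, -0.0]
force: [2.6, -7.5, 4.0]
width: 0.002
gripper_force: 3.8
```

Emit:
{"fn": "jog_arm", "kwargs": {"moves": [[0.001,0,0,0],[0.002,0,0,0],[0.002,0,0,0]]}}

```text
clock: 19.12
position: [0.6192, -0.0843, 0.0504]
ee_rot: [2.124, 2.307, -0.002]
force: [2.6, -11.4, 1.8]
width: 0.006
gripper_force: 6.3
```

Emit:
{"fn": "jog_arm", "kwargs": {"moves": [[0.001,0,0,0],[0.002,0,0,0],[0.002,0,0,0]]}}

```text
clock: 19.5
position: [0.6192, -0.0843, 0.0505]
ee_rot: [2.125, 2.304, -0.004]
force: [4.4, -16.9, -0.2]
width: 0.004
gripper_force: 8.8
```

Emit:
{"fn": "jog_arm", "kwargs": {"moves": [[-0.01,0,0,0],[-0.025,0,0,0],[-0.04,0,0,0],[-0.055,0,0,0],[-0.07,0,0,0],[-0.082,0,0,0],[-0.082,0,0,0],[-0.082,0,-0.05,0],[-0.082,0,-0.11,0],[-0.082,0,-0.13,0],[-0.082,0,-0.13,0]]}}

```text
clock: 20.88
position: [0.6259, -0.1597, 0.1811]
ee_rot: [2.123, 2.314, 0.004]
force: [-0.3, 0.3, -0.7]
width: 0.001
gripper_force: 0.0
```

```bash
python3 -c "
from h import *
i=grab('wrist','w6');j=grab('scene','s6')
blk(i,(.4735,-.073));blk(j,(.475,-.0737),z0=.034);blk(j,(.470,.0187),z0=.034)
a=cv2.resize(cv2.imread('pics/s6.png')[150:270,220:400],(700,467));cv2.imwrite('pics/v6.png',a)
plan(.4735,-.073,.15,-15.6)"
```

```text
1314 ((473.4652099609375, -73.6409912109375), (34.05440139770508, 34.426063537597656), 75.31952667236328)
89 ((473.20684814453125, -74.17153930664062), (38.27507019042969, 35.741973876953125), 73.56867218017578)
98 ((471.0570373535156, 17.835458755493164), (37.405975341796875, 37.15727996826172), 86.90680694580078)
t 20.98 move [ 0.099  -0.143   0.0288] spin 0.358 | pos [ 0.6245 -0.1594  0.1785] closing 4.9 tilt 0.1 q7 0.58 F [-0.3 -0.4 -0.7] w 0.3 gf 0.0
```

View pics/v6.png

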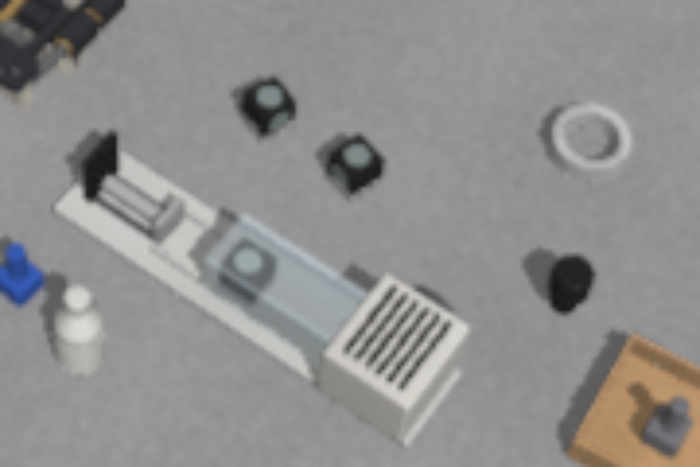

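The scene crop shows the first block inside the magazine at (248,262), the slide back at rest, and the plug in the tray. Block 1 is next.

Emit:
{"fn": "jog_arm", "kwargs": {"moves": [[0.04,-0.058,0,0.15],[0.08,-0.116,0,0.28],[0.0985,-0.143,0.01,0.349],[0.0985,-0.143,0.03,0.349],[0.0985,-0.143,0.03,0.349],[0.0985,-0.143,0.03,0.349]], "hand": 0.06}}

```text
clock: 21.72
position: [0.4744, -0.0749, 0.1495]
ee_rot: [2.495, 1.909, -0.001]
force: [0.4, 0.3, 0.1]
width: 0.606
gripper_force: 0.0
```

```bash
python3 -c "
from h import *
blk(grab('wrist','w7'),(.4735,-.073));plan(.4735,-.0735,.0265,-15.1)"
```

```text
1173 ((472.9556884765625, -73.58277130126953), (34.248531341552734, 33.91905212402344), 75.13574981689453)
t 21.77 move [ 0.0013 -0.0016  0.1232] spin -0.001 | pos [ 0.4747 -0.0751  0.1497] closing -15.2 tilt 0.04 q7 0.15 F [ 0.7  0.3 -0.2] w 58.2 gf 0.0
```

Emit:
{"fn": "jog_arm", "kwargs": {"moves": [[0.001,-0.002,0.05,0],[0.001,-0.002,0.1,0],[0.001,-0.002,0.115,0],[0.001,-0.002,0.123,0],[0.001,-0.002,0.123,0]]}}

```text
clock: 22.4
position: [0.4733, -0.0734, 0.0273]
ee_rot: [2.494, 1.909, 0.002]
force: [0.2, 0.1, 0.8]
width: 0.653
gripper_force: 0.0
```

Emit:
{"fn": "jog_arm", "kwargs": {"moves": [[0,0,0,0],[0,0,0,0],[0,0,0,0],[0,0,0,0],[0,0,-0.005,0],[0,0,-0.05,0],[0,0,-0.1,0],[0,0,-0.124,0],[0,0,-0.124,0],[0,0,-0.124,0]], "hand": 0.02, "newtons": 30}}

```text
clock: 23.65
position: [0.472, -0.0727, 0.1499]
ee_rot: [-2.494, -1.909, 0.001]
force: [0.1, 0.1, -0.7]
width: 0.367
gripper_force: 30.0
```

```bash
python3 -c "
from h import *
p=L(0.001);plan(p[0],p[1],.15,4.9)"
```

```text
t 23.65 move [ 0.0795  0.1259 -0.0002] spin -0.349 | pos [ 0.472  -0.0727  0.1499] closing -15.1 tilt 0.06 q7 0.16 F [ 0.1  0.1 -0.7] w 33.7 gf 30.0
```

Emit:
{"fn": "jog_arm", "kwargs": {"moves": [[0.025,0.04,0,-0.12],[0.05,0.08,0,-0.24],[0.075,0.12,0,-0.34],[0.0795,0.126,0,-0.349],[0.0795,0.126,0,-0.349],[0.0795,0.126,0,-0.349]]}}

```text
clock: 24.4
position: [0.6134, -0.03, 0.1499]
ee_rot: [-2.127, -2.311, 0.002]
force: [0.4, 0.5, -1.3]
width: 0.368
gripper_force: 30.0
```

```bash
python3 -c "
from h import *
p=L(.001);plan(p[0],p[1],.0395,4.9)"
```

```text
t 24.4 move [0.0011 0.0011 0.1104] spin -0.003 | pos [ 0.6134 -0.03    0.1499] closing 4.7 tilt 0.1 q7 0.4 F [ 0.4  0.5 -1.3] w 33.8 gf 30.0
```

Emit:
{"fn": "jog_arm", "kwargs": {"moves": [[0.0005,0.0005,0.05,0],[0.0005,0.0005,0.085,0],[0.0005,0.0005,0.1,0],[0.0005,0.0005,0.105,0],[0.0005,0.0005,0.109,0],[0.0005,0.0005,0.112,0],[0.0005,0.0005,0.112,0]]}}

```text
clock: 25.28
position: [0.6158, -0.0287, 0.0391]
ee_rot: [2.125, 2.313, 0.001]
force: [0.2, 0.8, 0.2]
width: 0.366
gripper_force: 30.0
```

Emit:
{"fn": "jog_arm", "kwargs": {"moves": [[0,0,0,0],[0,0,0,0],[0,0,-0.005,0],[0,0,-0.06,0],[0,0,-0.12,0],[0,0,-0.12,0]], "hand": 0.05}}

```text
clock: 26.02
position: [0.6183, -0.0295, 0.1638]
ee_rot: [2.122, 2.309, 0.009]
force: [0.4, 0.6, -1.5]
width: 0.545
gripper_force: 0.0
```

```bash
python3 -c "
from h import *
i=grab('wrist','w8');C=cloud(i).reshape(-1,3)
m=(np.hypot(*(C[:,:2]-O).T)<.035)&(C[:,2]>.047)&(C[:,2]<.058);P=C[m];r=cv2.minAreaRect((P[:,:2]*1000).astype(np.float32));print(r,P[:,2].mean())
blk(i,(.469,.019))
p=L(-.124);plan(p[0],p[1],.05,4.9)"
```

```text
((616.6179809570312, -28.75176239013672), (34.07040786743164, 33.528358459472656), 3.4338700771331787) 0.051814009401838425
1321 ((468.6839599609375, 19.004817962646484), (34.30457305908203, 35.155677795410156), 80.09383392333984)
t 26.07 move [-0.1247 -0.003   0.1111] spin -0.001 | pos [ 0.6168 -0.0289  0.1612] closing 4.9 tilt 0.27 q7 0.4 F [-0.4  0.4 -0.3] w 49.8 gf 0.0
```

Emit:
{"fn": "jog_arm", "kwargs": {"moves": [[-0.05,-0.001,0,0],[-0.1,-0.002,0,0],[-0.125,-0.003,0,0],[-0.125,-0.003,0,0],[-0.125,-0.003,0.05,0],[-0.125,-0.003,0.1,0],[-0.125,-0.003,0.11,0],[-0.125,-0.003,0.11,0]], "hand": 0}}

```text
clock: 27.08
position: [0.623, -0.1528, 0.0486]
ee_rot: [-2.124, -2.314, 0.001]
force: [0.4, 0.2, 0.6]
width: 0.006
gripper_force: 0.0
```

Emit:
{"fn": "jog_arm", "kwargs": {"moves": [[0.008,0.001,0,0],[0.016,0.001,0,0],[0.024,0.001,0,0],[0.032,0.001,0,0],[0.04,0.001,0,0],[0.048,0.001,0,0],[0.056,0.001,0,0],[0.062,0.001,0,0],[0.067,0.001,0,0],[0.07,0.001,0,0],[0.072,0.001,0,0],[0.073,0.001,0,0],[0.073,0.001,0,0]]}}

```text
clock: 28.7
position: [0.6187, -0.0844, 0.0495]
ee_rot: [2.124, 2.307, -0.002]
force: [2.5, -13.2, 1.7]
width: 0.003
gripper_force: 6.6
```

Emit:
{"fn": "jog_arm", "kwargs": {"moves": [[0.002,0,0,0],[0.002,0,0,0]]}}

```text
clock: 28.95
position: [0.6188, -0.0843, 0.0496]
ee_rot: [2.124, 2.304, -0.004]
force: [4.6, -17.6, 0.2]
width: 0.004
gripper_force: 9.1
```

Emit:
{"fn": "jog_arm", "kwargs": {"moves": [[-0.01,0,0,0],[-0.025,0,0,0],[-0.04,0,0,0],[-0.055,0,0,0],[-0.07,0,0,0],[-0.082,0,0,0],[-0.082,0,0,0],[-0.082,0,-0.05,0],[-0.082,0,-0.11,0],[-0.082,0,-0.13,0],[-0.082,0,-0.13,0]]}}

```text
clock: 30.32
position: [0.6254, -0.1595, 0.1801]
ee_rot: [2.123, 2.314, 0.004]
force: [0.3, 1.1, -0.8]
width: 0.001
gripper_force: 0.0
```

```bash
python3 -c "
from h import *
j=grab('scene','s9')
blk(j,(.470,.0187),z0=.034,r=.07)
a=cv2.resize(cv2.imread('pics/s9.png')[150:270,220:400],(700,467));cv2.imwrite('pics/v9.png',a)
plan(.469,.0192,.15,-10)"
```

```text
97 ((470.1217041015625, 17.96034812927246), (37.583011627197266, 33.74132537841797), 83.63513946533203)
t 30.38 move [ 0.1911 -0.1397  0.0286] spin 0.261 | pos [ 0.6246 -0.1592  0.1785] closing 4.9 tilt 0.06 q7 0.59 F [-0.2  1.1 -0. ] w 0.7 gf 0.0
```

View pics/v9.png

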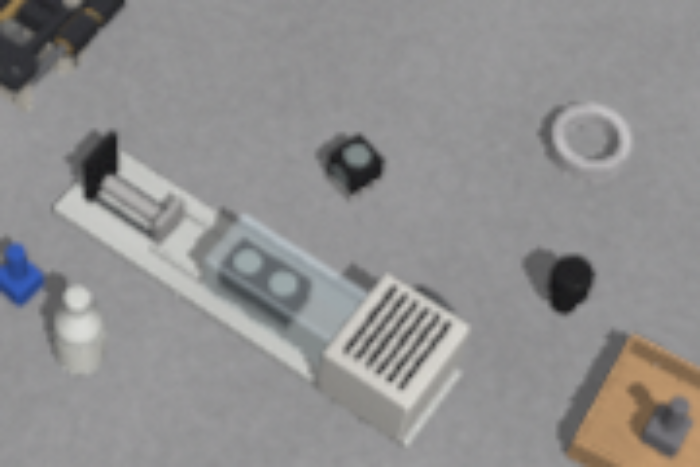

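Two blocks are in the magazine at (248,262) and (285,283), and the slide is back. The last block is unmoved at (357,163).

Emit:
{"fn": "jog_arm", "kwargs": {"moves": [[0.05,-0.036,0,0.08],[0.1,-0.072,0,0.15],[0.15,-0.108,0,0.22],[0.191,-0.14,0.01,0.261],[0.191,-0.14,0.03,0.261],[0.191,-0.14,0.03,0.261],[0.191,-0.14,0.03,0.261]], "hand": 0.06}}

```text
clock: 31.25
position: [0.469, 0.0174, 0.1484]
ee_rot: [2.409, 2.016, -0.002]
force: [0.0, -0.1, 1.2]
width: 0.649
gripper_force: 0.0
```

```bash
python3 -c "
from h import *
blk(grab('wrist','w10'),(.469,.019),r=.07);plan(.4688,.0190,.0265,-10)"
```

```text
1161 ((468.52081298828125, 18.92133331298828), (34.370765686035156, 33.765541076660156), 79.85382843017578)
t 31.3 move [ 0.0016 -0.0008  0.1222] spin -0.003 | pos [0.4693 0.0174 0.1487] closing -10.2 tilt 0.03 q7 0.03 F [ 0.2 -0.6 -0.7] w 60.0 gf 0.0
```

Emit:
{"fn": "jog_arm", "kwargs": {"moves": [[0.001,-0.001,0.05,0],[0.001,-0.001,0.1,0],[0.001,-0.001,0.115,0],[0.001,-0.001,0.122,0],[0.001,-0.001,0.122,0]]}}

```text
clock: 31.92
position: [0.469, 0.0191, 0.0274]
ee_rot: [2.408, 2.016, 0.002]
force: [0.2, 0.6, -0.5]
width: 0.652
gripper_force: 0.0
```

Emit:
{"fn": "jog_arm", "kwargs": {"moves": [[0,0,0,0],[0,0,0,0],[0,0,0,0],[0,0,0,0],[0,0,-0.005,0],[0,0,-0.05,0],[0,0,-0.1,0],[0,0,-0.124,0],[0,0,-0.124,0],[0,0,-0.124,0]], "hand": 0.02, "newtons": 30}}

```text
clock: 33.17
position: [0.4674, 0.0195, 0.1498]
ee_rot: [-2.407, -2.017, 0.001]
force: [-0.7, -0.3, -0.9]
width: 0.366
gripper_force: 30.0
```

```bash
python3 -c "
from h import *
p=L(0.001);plan(p[0],p[1],.15,4.9)"
```

```text
t 33.17 move [-0.0219  0.153  -0.0004] spin -0.261 | pos [0.4674 0.0195 0.1498] closing -10.1 tilt 0.06 q7 0.04 F [-0.7 -0.3 -0.9] w 33.6 gf 30.0
```

Emit:
{"fn": "jog_arm", "kwargs": {"moves": [[-0.007,0.05,0,-0.09],[-0.014,0.1,0,-0.18],[-0.022,0.145,0,-0.25],[-0.022,0.153,0,-0.261],[-0.022,0.153,0,-0.261],[-0.022,0.153,0,-0.261]]}}

```text
clock: 33.92
position: [0.6133, -0.0285, 0.1498]
ee_rot: [-2.124, -2.312, 0.002]
force: [0.1, 0.2, -2.0]
width: 0.368
gripper_force: 30.0
```

```bash
python3 -c "
from h import *
p=L(.001);plan(p[0],p[1],.0395,4.9)"
```

```text
t 33.92 move [-0.0004  0.0011  0.1103] spin -0.001 | pos [ 0.6133 -0.0285  0.1498] closing 4.8 tilt 0.13 q7 0.41 F [ 0.1  0.2 -2. ] w 33.7 gf 30.0
```

Emit:
{"fn": "jog_arm", "kwargs": {"moves": [[-0.0005,0.0005,0.05,0],[-0.0005,0.0005,0.085,0],[-0.0005,0.0005,0.1,0],[-0.0005,0.0005,0.105,0],[-0.0005,0.0005,0.109,0],[-0.0005,0.0005,0.112,0],[-0.0005,0.0005,0.112,0]]}}

```text
clock: 34.8
position: [0.6158, -0.0297, 0.0391]
ee_rot: [2.125, 2.313, 0.001]
force: [0.4, 0.6, -1.3]
width: 0.368
gripper_force: 30.0
```

Emit:
{"fn": "jog_arm", "kwargs": {"moves": [[0,0,0,0],[0,0,0,0],[0,0,-0.005,0],[0,0,-0.06,0],[0,0,-0.12,0],[0,0,-0.12,0]], "hand": 0.05}}

```text
clock: 35.55
position: [0.6183, -0.0306, 0.1638]
ee_rot: [2.122, 2.309, 0.009]
force: [0.2, -0.4, 0.0]
width: 0.542
gripper_force: 0.0
```

```bash
python3 -c "
from h import *
i=grab('wrist','w11');C=cloud(i).reshape(-1,3)
m=(np.hypot(*(C[:,:2]-O).T)<.035)&(C[:,2]>.047)&(C[:,2]<.058);P=C[m];r=cv2.minAreaRect((P[:,:2]*1000).astype(np.float32));print(r,P[:,2].mean())
p=L(-.124);plan(p[0],p[1],.05,4.9)"
```

```text
((616.46826171875, -29.814922332763672), (34.042335510253906, 33.50853729248047), 4.729551792144775) 0.05186204917441228
t 35.6 move [-0.1237 -0.0029  0.1111] spin -0.001 | pos [ 0.6168 -0.0299  0.1611] closing 4.9 tilt 0.27 q7 0.41 F [-0.5 -0.  -0.4] w 50.3 gf 0.0
```

Emit:
{"fn": "jog_arm", "kwargs": {"moves": [[-0.05,-0.001,0,0],[-0.1,-0.002,0,0],[-0.124,-0.003,0,0],[-0.124,-0.003,0,0],[-0.124,-0.003,0.05,0],[-0.124,-0.003,0.1,0],[-0.124,-0.003,0.11,0],[-0.124,-0.003,0.11,0]], "hand": 0}}

```text
clock: 36.6
position: [0.6229, -0.1528, 0.0486]
ee_rot: [-2.124, -2.314, 0.001]
force: [0.2, -0.4, 0.7]
width: 0.002
gripper_force: 0.0
```

Emit:
{"fn": "jog_arm", "kwargs": {"moves": [[0.008,0.001,0,0],[0.016,0.001,0,0],[0.024,0.001,0,0],[0.032,0.001,0,0],[0.04,0.001,0,0],[0.048,0.001,0,0],[0.056,0.001,0,0],[0.062,0.001,0,0],[0.067,0.001,0,0],[0.07,0.001,0,0],[0.073,0.001,0,0],[0.075,0.001,0,0],[0.075,0.001,0,0]]}}

```text
clock: 38.22
position: [0.6187, -0.0843, 0.0497]
ee_rot: [2.124, 2.304, -0.004]
force: [3.7, -18.0, -0.4]
width: 0.005
gripper_force: 9.1
```

Same end stop reached (y = -0.0843, 18 N). I'll retract, rise and check.

Emit:
{"fn": "jog_arm", "kwargs": {"moves": [[-0.01,0,0,0],[-0.025,0,0,0],[-0.04,0,0,0],[-0.055,0,0,0],[-0.07,0,0,0],[-0.082,0,0,0],[-0.082,0,0,0],[-0.082,0,-0.05,0],[-0.082,0,-0.11,0],[-0.082,0,-0.13,0],[-0.082,0,-0.13,0]]}}

```text
clock: 39.6
position: [0.6254, -0.1595, 0.1801]
ee_rot: [2.123, 2.314, 0.004]
force: [0.3, 0.1, -1.2]
width: 0.011
gripper_force: 0.0
```

```bash
python3 -c "
from h import *
j=grab('side','d12');i=grab('scene','s12')
a=np.hstack([cv2.resize(cv2.imread('pics/s12.png')[150:270,220:400],(400,267)),cv2.resize(cv2.imread('pics/d12.png')[110:230,250:430],(400,267))]);cv2.imwrite('pics/v12.png',a)
for n in (i,j):
  C=cloud(n).reshape(-1,3);d=C[:,:2]-SW;m=(abs(d@SY+.026)<.015)&(C[:,2]>.08)&(d@SX<-.04)&(d@SX>-.08);print(m.sum(),C[m].mean(0),(d[m]@SY).mean(),(d[m]@SX).min())
p=W(-.051,-.026);plan(p[0],p[1],.18,79);plan(p[0],p[1],.074,79)"
```

```text
<string>:6: RuntimeWarning: Mean of empty slice.
  ret = um.true_divide(
  ret = ret.dtype.type(ret / rcount)
Traceback (most recent call last):
ValueError: zero-size array to reduction operation minimum which has no identity
```

View pics/v12.png

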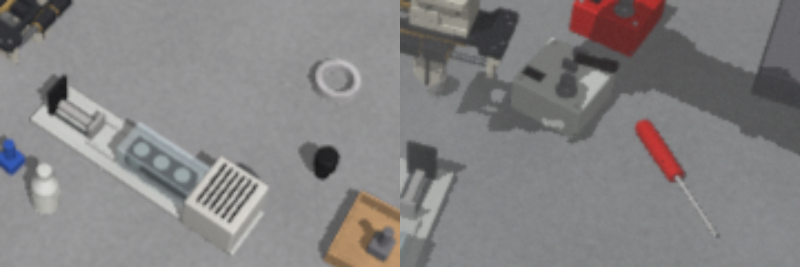

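Left half: three blocks are in the tunnel at (140,148), (162,162) and (183,175), with the slide back. Right half: the white switch's lever is down, with the red look-alike near it. Next I'll measure the lever line and the clearance to the red switch.

```bash
python3 -c "
from h import *
for n in ('s0','d0'):
  i=load(n);C=cloud(i).reshape(-1,3);c=i['color'].reshape(-1,3).astype(int);d=C[:,:2]-SW;a=d@SX;l=d@SY
  m=(c[:,0]>110)&(c[:,1]<70)&(C[:,2]>.05)&(C[:,2]<.066)&(np.hypot(a,l)<.3);print(n,'red',m.sum(),a[m].min(),a[m].max(),l[m].min(),l[m].max())
  m=(C[:,2]>.095)&(C[:,2]<.15)&(l<-.04)&(l>-.3)&(abs(a)<.15);print('high',m.sum(),a[m].min(),a[m].max(),l[m].min(),l[m].max())
for n in ('d12','d1','s0','d0'):
  i=load(n);C=cloud(i).reshape(-1,3);d=C[:,:2]-SW;a=d@SX;l=d@SY
  m=(abs(l+.026)<.02)&(C[:,2]>.078)&(a<.03)&(a>-.08)&(C[:,2]<.14);print(n,m.sum(),C[m].mean(0).round(4),'l',np.percentile(l[m],[5,50,95]).round(4),'a',np.percentile(a[m],[2,98]).round(4))
p=W(-.051,-.026);plan(p[0],p[1],.18,79);plan(p[0],p[1],.075,79)"
```

```text
s0 red 479 -0.04070450238159827 0.07168428026153552 -0.24503375502976601 -0.1353547428060177
high 35 0.017097985406262353 0.0343814493821949 -0.22906811618026685 -0.20614780392004403
d0 red 522 -0.04402839110293043 0.06578987207276457 -0.2450756410995611 -0.13366752421236533
high 52 0.013275598274248736 0.03162951669231076 -0.22682371150497338 -0.20575590635997182
d12 73 [ 0.4539 -0.3641  0.0849] l [-0.0321 -0.0227 -0.0173] a [-0.0632 -0.0129]
d1 29 [ 0.454  -0.362   0.0853] l [-0.0287 -0.0206 -0.0164] a [-0.0614 -0.0272]
s0 51 [ 0.5058 -0.3744  0.1126] l [-0.0321 -0.023  -0.0173] a [0.0016 0.0184]
d0 77 [ 0.5015 -0.3725  0.1112] l [-0.0307 -0.0216 -0.0174] a [-0.002   0.0159]
t 39.7 move [-0.1897 -0.1956 -0.0025] spin -1.293 | pos [ 0.624  -0.1592  0.1775] closing 4.9 tilt 0.1 q7 0.6 F [ 0.1 -0.4  0. ] w 0.5 gf 0.0
t 39.7 move [-0.1898 -0.1955  0.1025] spin -1.293 | pos [ 0.624  -0.1592  0.1775] closing 4.9 tilt 0.1 q7 0.6 F [ 0.1 -0.4  0. ] w 0.5 gf 0.0
```

Emit:
{"fn": "jog_arm", "kwargs": {"moves": [[-0.03,-0.03,0,-0.18],[-0.06,-0.06,0,-0.36],[-0.09,-0.09,0,-0.54],[-0.12,-0.12,0,-0.72],[-0.15,-0.15,0,-0.9],[-0.188,-0.195,0,-1.08],[-0.188,-0.195,0,-1.26],[-0.188,-0.195,0,-1.293],[-0.188,-0.195,0,-1.293],[-0.188,-0.195,0,-1.293]], "hand": 0.042}}

```text
clock: 40.95
position: [0.4467, -0.3632, 0.178]
ee_rot: [-0.303, -3.126, -0.001]
force: [-0.9, 0.1, -0.5]
width: 0.456
gripper_force: 0.0
```

```bash
python3 -c "
from h import *
i=grab('wrist','w13');C=cloud(i).reshape(-1,3);d=C[:,:2]-SW;a=d@SX;l=d@SY
m=(abs(l+.026)<.02)&(C[:,2]>.078)&(a<.03)&(a>-.08)&(C[:,2]<.1);print(m.sum(),np.percentile(l[m],[2,50,98]).round(4),'a',np.percentile(a[m],[2,98]).round(4))
p=W(-.051,-.0245);plan(p[0],p[1],.0755,79)
cv2.imwrite('pics/w13b.png',cv2.resize(cv2.imread('pics/w13.png'),(640,480)))"
```

```text
697 [-0.0332 -0.0261 -0.0188] a [-0.0636 -0.0194]
t 41.0 move [ 0.0009 -0.0004  0.1027] spin -0.001 | pos [ 0.4467 -0.3634  0.1782] closing 78.9 tilt 0.03 q7 2.14 F [ 0.4 -0.6  0.3] w 41.7 gf 0.0
```

View pics/w13b.png

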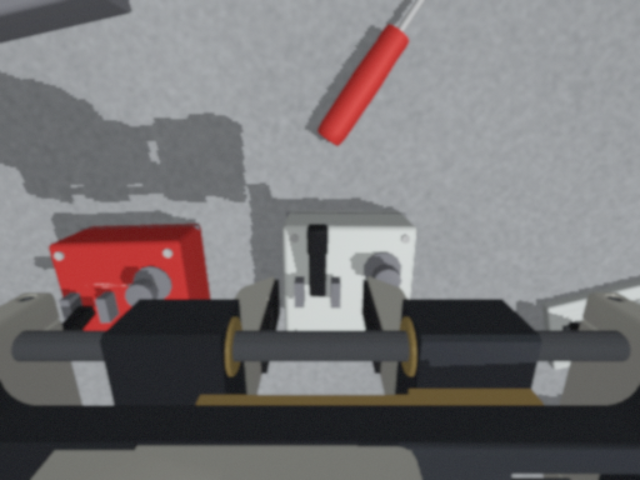

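The wrist view shows the dropped lever at (318,255), almost midway between the open fingers, with the red switch clear at left. I'll lower and grip lightly.

Emit:
{"fn": "jog_arm", "kwargs": {"moves": [[0,-0.0015,0.04,0],[0,-0.0015,0.08,0],[0,-0.0015,0.095,0],[0,-0.0015,0.1025,0],[0,-0.0015,0.1025,0]]}}

```text
clock: 41.62
position: [0.4463, -0.366, 0.0766]
ee_rot: [0.303, 3.126, -0.001]
force: [0.1, -0.4, 1.0]
width: 0.455
gripper_force: 0.0
```

Emit:
{"fn": "jog_arm", "kwargs": {"moves": [[0,0,0,0],[0,0,0,0],[0,0,0,0],[0,0,0,0],[0,0,0,0],[0,0,0,0]], "hand": 0.005, "newtons": 8}}

```text
clock: 42.38
position: [0.4461, -0.3656, 0.0764]
ee_rot: [0.303, 3.126, 0.0]
force: [-0.1, 2.7, 5.9]
width: 0.176
gripper_force: 8.0
```

```bash
python3 -c "
from h import *
s=arm.observe();p=s['position'];d=p[:2]-SW;a=d@SX;print(a,d@SY,p[2]+.008,s['force'])
h=np.array([0,.068]);g=np.array([a,p[2]+.008]);r=np.hypot(*(g-h));e=np.degrees(np.arctan2(g[1]-.068,-g[0]));print(r,e)
for t in np.linspace(e,96,13): print(round(t), round(-(-r*np.cos(np.radians(t))-a),4), round(-(.068+r*np.sin(np.radians(t))-g[1]),4))
plan(*p,79)"
```

```text
-0.05021137202326577 -0.02650044422839103 0.08441726154707166 [-0.05493876  2.68843138  5.94706747]
0.05282715548999164 18.105830301775313
18 -0.0 -0.0
25 -0.0022 -0.0056
31 -0.005 -0.0109
38 -0.0083 -0.0158
44 -0.0123 -0.0203
51 -0.0167 -0.0244
57 -0.0215 -0.0279
64 -0.0267 -0.0309
70 -0.0322 -0.0332
77 -0.0379 -0.035
83 -0.0438 -0.036
90 -0.0498 -0.0364
96 -0.0557 -0.0361
t 42.38 move [0. 0. 0.] spin -0.001 | pos [ 0.4461 -0.3656  0.0764] closing 78.9 tilt 0.03 q7 2.19 F [-0.1  2.7  5.9] w 16.1 gf 8.0
```

Emit:
{"fn": "jog_arm", "kwargs": {"moves": [[-0.001,0,-0.003,0],[-0.002,0,-0.0056,0],[-0.0035,0,-0.008,0],[-0.005,0,-0.011,0],[-0.008,0,-0.016,0],[-0.012,0,-0.02,0],[-0.017,0,-0.0245,0],[-0.0215,0,-0.028,0],[-0.027,0,-0.031,0],[-0.032,0,-0.033,0],[-0.038,0,-0.035,0],[-0.044,0,-0.036,0],[-0.05,0,-0.0365,0],[-0.056,0,-0.036,0],[-0.058,0,-0.036,0],[-0.058,0,-0.036,0]]}}

```text
clock: 44.38
position: [0.5032, -0.3771, 0.1121]
ee_rot: [0.303, 3.126, -0.001]
force: [-0.2, -0.9, 1.6]
width: 0.173
gripper_force: 8.0
```

Emit:
{"fn": "jog_arm", "kwargs": {"moves": [[0,0,0,0],[0,0,0,0],[0,0,0,0],[0,0,-0.03,0],[0,0,-0.08,0],[0,0,-0.1,0],[0.04,0,-0.1,0],[0.09,0,-0.1,0],[0.09,0,-0.1,0],[0.09,0,-0.1,0]], "hand": 0.042}}

```text
clock: 45.62
position: [0.415, -0.3596, 0.2124]
ee_rot: [0.303, 3.126, -0.0]
force: [0.7, 0.2, 1.0]
width: 0.457
gripper_force: 0.0
```

```bash
python3 -c "
from h import *
j=grab('side','d14');i=grab('scene','s14');grab('wrist','w14')
a=np.hstack([cv2.resize(cv2.imread('pics/s14.png')[80:272,170:426],(400,300)),cv2.resize(cv2.imread('pics/d14.png')[80:272,220:476],(400,300))])
a=np.vstack([a,np.hstack([cv2.resize(cv2.imread('pics/w14.png'),(400,300)),cv2.resize(cv2.imread('pics/s14.png'),(400,300))])]);cv2.imwrite('pics/v14.png',a)
for n in (i,j):
  C=cloud(n).reshape(-1,3);d=C[:,:2]-SW;x=d@SX;m=(abs(d@SY+.026)<.02)&(C[:,2]>.078)&(x<.04)&(x>-.08)&(C[:,2]<.14);print(m.sum(),C[m].mean(0).round(3),np.percentile(x[m],[2,98]) if m.any() else '')
s=arm.observe();print(s['clock'],s['position'],s['force'])"
```

```text
50 [ 0.505 -0.375  0.113] [0.00038994 0.01787351]
78 [ 0.501 -0.373  0.11 ] [-0.00333082  0.01572598]
45.775 [ 0.41550899 -0.35955766  0.21194545] [-0.17978626 -1.11138941  0.22638685]
```

View pics/v14.png

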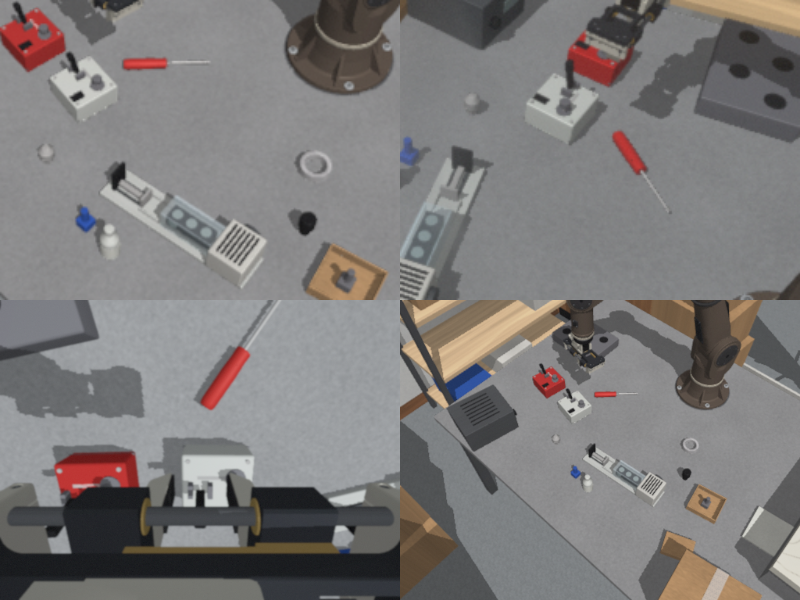

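The lever is up again: its points match the first measurement, and it shows at (72,68) top left and (570,75) top right. Three blocks are in the magazine, the slide is back, the plug is in the tray and the bystanders are in place. The arm is clear of everything, so I'm handing in.

```bash
python3 -c "
from cell import arm
print(arm.sign_off())"
```

```text
the job is handed in; nothing more can be done
None
```

The job is done and handed in at about 46 s: lever tripped first, plug in the tray, all three blocks in the magazine, lever back up and holding, and the eyepiece, objective and bottle not disturbed.

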